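# Level a gel-casting plate and hold the spirit level down

### The arm

A 7-joint arm with a two-finger parallel gripper is mounted at the origin on the work surface. World frame = base frame: x ahead of the robot, y to its left, z up, the work surface at z = 0. Lengths are in mm, angles in rad, forces in N, time in s.
With the tool pointing down it reaches from about 400 to 850 mm from the base axis. Payload 6.9 kg.
Tool frame: the origin (TCP) lies at the very end of the fingers, on their centre line; the grasp point (between the pads) lies 19 mm behind it (manip.tcp_to_grasp is the distance from the TCP to the grasp point, in mm); z points along the fingers, y is the line along which they close (so a half turn about z gives the same grasp; the last joint's range is limited). The gripper opens to 85 mm and grips with 20 to 120 N. Pads are 22 mm wide; open, the fingers measure 114 mm over their backs; the gripper's body (76 mm by 85 mm) begins 54 mm behind the grasp point. The pads swing forward as they close: fully open they stand 13 mm farther back than shut.
Start: joints at [-1.018, 0.507, -0.238, 1.5, 0.126, 1.149, -0.155], TCP at [270.631, 563.356, 231.275] pointing down, gripper open.
Joint ranges: [-3.08, 3.08], [-0.24, 2.05], [-1.43, 1.35], [0, 2.5], [-1.52, 4.66], [0.17, 1.96], [-2.89, 2.89]. Speed limits (rad/s): [2.39, 2.39, 3.14, 3.14, 3.14, 3.14, 3.14].

### API

Orientations are given as a 3x3 rotation matrix whose columns are the frame's x, y, z axes.
In Python, from bench import manip gives the robot as it stands.
- The arm moves only by the shell command python3 -m pendant 'ROWS' [FORCE]. ROWS is JSON, a list of rows, each an object with "xyz": the shift along the tool's x, y, z scaled (see below), a list of three; "turn": the turn about the tool's z scaled (see below); "hand": the opening, from -1 (shut) to 1 (fully open), so that 0 is half open. In form: [{"xyz": [tx, ty, tz], "turn": turn, "hand": hand}, ...]. A call has 1 to 12 rows; each row is the pose to reach, as a shift and turn from the pose commanded when the call began, along the tool's axes at that moment, turning the shorter way round; what a row does not reach only later rows make up. The controller multiplies each number of a shift by 0.3 m and each number of a turn by 180 degrees. A row lasts 1/12 s, in which the tool goes at most 41.7 mm and 7.16 degrees, less where a joint would pass 70% of its speed; a pose out of reach is approached as far as the arm can. A call with a number of a shift or a turn outside -1 to 1 is refused whole. A call with a gripper value outside its range is refused whole. The fingers move at their own pace and stop on an object; FORCE is the grip in N (left out, the last holds). Time passes only in rows, so rows that repeat a pose let the fingers close. It gives the time, the measured TCP pose, the force, the opening and the grip force at its end, in the units of the state.
- manip.sense(): the state, without advancing time (a new reading comes with each control period).
- manip.get_image(name): name is "side" or "top"; returns (picture, depth): 400x640x3 uint8, red, green, blue; 400x640 float32, mm along the optical axis (not along the pixel's ray), 0 where there is no reading.
- manip.camera_info(name): a dict with "K" (3x3 intrinsics, pixels), "origin" and "orientation" of the camera in the world. Camera axes: x right, y down, z forward; pixel columns grow to the right and rows downward; lengths in mm; the calibration is good to about 2 mm. A picture is of the moment at which its call begins. camera_info takes no time and is no camera call.
- manip.close_job(): hands the job in; it is judged then, once.
Trained networks look in the newest picture that a camera, given by its name, has taken for a name from the list of things; names that differ only in an ending like _2 or _b are one class to them, and where a whole thing is asked for, a point or a joint stands for the part that bears it (a point fixed in the world has none). Each returns a list of dicts, best first, with "confidence" (0 to 1); they miss things now and then, are a little off and sometimes report something else, mostly with a low value. They report only what shows in the picture. A call takes as long as a camera call.
- manip.recognise(camera, label): "position" ([row, column] as shares, 0 to 1, of the picture: columns of its width, rows of its height, amid what is visible of it).
- manip.silhouettes(camera, label): "pixels" (400x640 bool, what is visible of it) and "position" ([row, column] as shares, 0 to 1, of the picture: columns of its width, rows of its height, amid what is visible of it).
- manip.spot_point(camera, label): "position" ([row, column] as shares, 0 to 1, of the picture: columns of its width, rows of its height: a listed point, or the origin of a listed thing).
The state is a dict: "t": time; "qpos": joint angles; "joint_vel": joint speeds; "joint_efforts": joint torques, N m; "tool_pos": TCP position; "tcp_rot": TCP orientation; "force": force on the tool from outside, world axes, zero at the start; "ft_torque": the same for the moment, N m; "gripper_width": finger opening in mm; "grip_force": force on a finger pad.
Only numpy, scipy, OpenCV 4.12 (cv2) and the standard library are available. Lean on these libraries where they do the work, as an engineer would, in place of code of your own. Each camera call takes 0.05 s, during which the arm holds its last target. There are 200 camera calls.

### The job

Pick up the red spirit level, lay it lengthwise on the black outline on the white gel-casting plate and let go so that the bubble shows the slope; then turn the black knob of the levelling foot until the bubble rests between the two black lines, and let go of the knob. Then press the level straight down onto the plate from above, firmly but gently (about 10 newtons), and finish while still pressing, without letting up, with the bubble still between the lines, so that a colleague can lock the foot. Leave the bottle, tip box, tube rack and beaker alone.

Things in the scene. Friction and masses are not known exactly. Their poses are not given: they have to be found in the camera images.
- level_mid (a point): Loose red box spirit level with black ends, 140 long x 30 wide x 40 mm high, 0.2 to 0.33 kg, lying on its flat underside. This point is its centre, 20 mm above its underside; x along its length, z up. In its flat top is a green vial window (56 x 16 mm) with a white bubble 10 mm long and two black lines 9.5 mm either side of the middle. It may lie either way round on the plate.
- bubble (a joint): Bubble position (m) along the level's x axis: 0 midway between the lines, positive towards its +x end, stops at +-0.02. It floats to the higher end, 0.5 mm per milliradian of slope, and needs about 1.5 s to come to rest after a move. It lies wholly between the lines when within 0.0035 of zero.
- mark (a point): Centre of the black outline (150 x 38 mm) printed on the top face of the white plate, about 50 mm above the bench; the level belongs on it, its length along this point's y axis (either way round). x runs across the plate, y along it towards the knob, z up out of its top. The plate is 140 (x) x 240 (y) x 12 mm and reaches from 115 mm on the -y side to 125 mm on the +y side of this point.
- knob_mid (a point): Centre of the round ribbed black knob of the levelling foot: 44 mm diameter, 28 mm high, this point half-way up, 99 mm above the bench, axis vertical, 160 mm from the outline's centre on the +y side. It stays in place as it turns, either way, several turns, friction 0.06 N m. Clockwise from above raises the knob end: per radian 12 milliradians of slope, the bubble moves 6 mm towards the knob.
- stand: Fixed heavy stand: white foot board 150 x 345 mm, origin on the bench, y along towards the knob. It carries the plate, hinged at its -y end and held at its +y end by the screw of the levelling foot, which keeps the plate where it is left, also when pressed. At the start the knob end is too low by 13 to 30 milliradians of slope.
- level: The spirit level itself, origin at the centre of its underside, axes as level_mid.
- bottle: Bystander: amber bottle with white cap, 84 mm diameter, 190 mm tall, origin under its centre.
- tipbox: Bystander: blue tip box with pale lid, 84 x 119 x 54 mm, origin under its centre.
- rack: Bystander: orange rack of capped tubes, 70 x 150 x 44 mm, origin under its centre.
- beaker: Bystander: clear plastic beaker, 90 mm across, 110 mm tall, origin under its centre.

How it is judged:
By the outcome, as a careful person would: the job done as asked, in the order asked, and still so for the second after the job is handed in, while the arm keeps its last pose, push and grip.
It also fails if it takes over 72 s, if anything falls off the work surface, if the arm or the gripper's body presses on something with over 40 N, if the wrist force passes 120 N, or if a joint passes its speed limit or range.

## Working session

There is one attempt and no reset: what is moved stays moved. The work goes in short steps, Python scripts to look and compute and a shell command to move; the robot and the scene stay as the last step left them, time stands still between calls to the robot, and variables do not carry over. Pictures are saved under pics/ and viewed, at most 10 in all, crops included, and the job is handed in when it is done.

```bash
ls; mkdir -p pics; cat > h.py <<'E'
import numpy as np, cv2
from bench import manip
def snap(cam,name=None):
    im,d=manip.get_image(cam)
    if name: cv2.imwrite('pics/'+name,im[:,:,::-1])
    return im,d
def ray(cam,pos):
    c=manip.camera_info(cam);K=np.array(c['K']);R=np.array(c['orientation']);o=np.array(c['origin'])
    u,v=pos[1]*640,pos[0]*400
    return o,R@np.linalg.solve(K,[u,v,1.])
def at_z(cam,pos,z):
    o,r=ray(cam,pos); return o+r*(z-o[2])/r[2]
def cloud(cam,d,mask):
    c=manip.camera_info(cam);K=np.array(c['K']);R=np.array(c['orientation']);o=np.array(c['origin'])
    v,u=np.nonzero(mask&(d>0)); z=d[v,u]
    P=np.stack([(u+.5-K[0,2])/K[0,0]*z,(v+.5-K[1,2])/K[1,1]*z,z],1)
    return P@R.T+o
def proj(cam,p):
    c=manip.camera_info(cam);q=np.array(c['K'])@(np.array(c['orientation']).T@(np.array(p)-c['origin']));return q[:2]/q[2]
E
python3 - <<'E'
from h import *
np.set_printoptions(precision=3,suppress=True)
s=manip.sense();print(s['t'],s['tool_pos'],np.array(s['tcp_rot']))
for cam in('top','side'):
    im,d=snap(cam,cam+'0.png');print(cam,manip.camera_info(cam))
    for l in('level_mid','mark','knob_mid','stand','bottle','tipbox','rack','beaker'):
        for r in manip.spot_point(cam,l)[:2]:
            p=r['position'];print(l,round(r['confidence'],2),p[1]*640,p[0]*400,at_z(cam,p,{'level_mid':20,'mark':50,'knob_mid':99}.get(l,0)))
E
```

```text
pics
0.0 [270.444 562.878 230.457] [[-0.901  0.433 -0.001]
 [ 0.433  0.901 -0.002]
 [-0.    -0.002 -1.   ]]
top {'K': array([[443.154,   0.   , 320.869],
       [  0.   , 443.154, 198.131],
       [  0.   ,   0.   ,   1.   ]]), 'origin': array([ 552.294,   53.05 , 1174.035]), 'orientation': array([[-0.007, -0.997,  0.078],
       [-1.   ,  0.006, -0.023],
       [ 0.023, -0.078, -0.997]])}
level_mid 0.97 413.88800000000003 251.28 [ 502.518 -214.585   20.   ]
mark 0.81 311.872 229.07999999999998 [561.757  50.406  50.   ]
knob_mid 0.53 245.184 235.88 [546.154 211.2    99.   ]
stand 0.68 308.416 228.68 [563.298  59.411   0.   ]
bottle 0.75 476.672 178.48 [ 694.736 -393.502    0.   ]
bottle 0.62 311.104 227.48 [566.411  52.294   0.   ]
tipbox 0.82 371.2 145.08 [ 786.469 -110.576    0.   ]
rack 0.56 271.104 149.4 [775.532 158.067   0.   ]
beaker 0.67 168.512 239.67999999999998 [537.172 425.747   0.   ]
beaker 0.56 273.408 146.2 [784.178 151.927   0.   ]
side {'K': array([[362.907,   0.   , 318.687],
       [  0.   , 362.907, 195.972],
       [  0.   ,   0.   ,   1.   ]]), 'origin': array([ 175.405, -708.898,  664.573]), 'orientation': array([[ 0.852, -0.3  ,  0.429],
       [-0.524, -0.463,  0.715],
       [-0.016, -0.834, -0.552]])}
level_mid 0.85 331.904 283.12 [ 508.082 -207.96    20.   ]
mark 0.71 302.208 207.20000000000002 [581.842  63.18   50.   ]
stand 0.68 297.98400000000004 222.92000000000002 [564.276  61.86    0.   ]
bottle 0.76 446.976 307.12 [ 697.729 -391.443    0.   ]
tipbox 0.61 390.52799999999996 223.88 [792.817 -90.529   0.   ]
rack 0.64 301.504 219.79999999999998 [580.678  69.589   0.   ]
rack 0.57 338.49600000000004 190.2 [767.778 146.287   0.   ]
beaker 0.79 244.8 171.6 [547.977 441.963   0.   ]
beaker 0.21 333.568 287.2 [ 514.617 -205.457    0.   ]
```

View pics/top0.png

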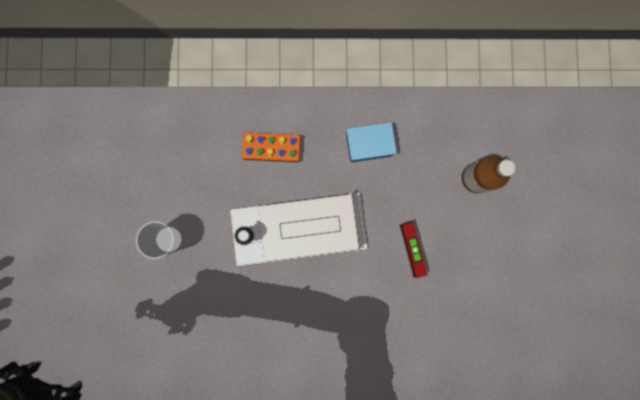

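View pics/side0.png

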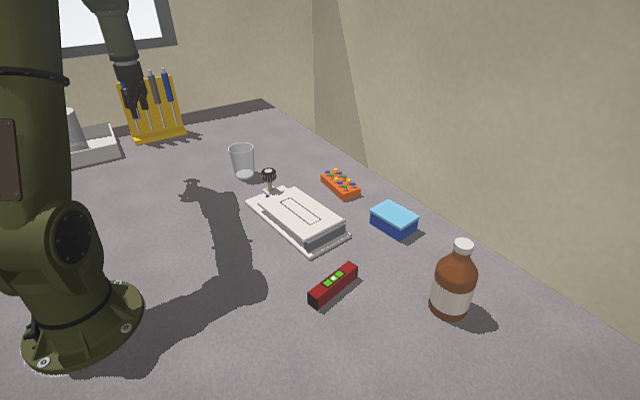

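```bash
python3 - <<'E'
from h import *
np.set_printoptions(precision=3,suppress=True)
im,d=snap('top')
for l in('level','stand','knob_mid'):
    for m in manip.silhouettes('top',l)[:1]:
        M=m['pixels'];P=cloud('top',d,M);
        print(l,m['confidence'],M.sum(),'zq',np.percentile(P[:,2],[2,25,50,75,98]))
        if l=='level': P=P[P[:,2]>30]
        if l=='stand': 
            Q=P[(P[:,2]>85)];print('knob?',len(Q),Q.mean(0),np.percentile(Q[:,:2],[2,98],axis=0),np.percentile(Q[:,2],98));P=P[(P[:,2]>35)&(P[:,2]<62)]
        print(cv2.minAreaRect(P[:,:2].astype(np.float32)),P.mean(0))
    if l=='stand':
        # plate: dark outline pixels within plate
        hull=cv2.convexHull(np.argwhere(M)[:,::-1].astype(np.int32))
        mm=np.zeros((400,640),np.uint8);cv2.fillConvexPoly(mm,hull,1)
        dk=(im.max(2)<110)&(mm>0);P=cloud('top',d,dk);k=(P[:,2]>38)&(P[:,2]<65);print('outline',k.sum(),cv2.minAreaRect(P[k,:2].astype(np.float32)),P[k].mean(0))
E
```

```text
level 0.89 737 zq [10.759 37.973 39.928 41.65  44.868]
((506.1452331542969, -211.3253631591797), (140.5943603515625, 30.640552520751953), 13.675589561462402) [ 504.701 -210.469   40.209]
stand 0.61 7556 zq [ 10.85   45.312  49.199  51.533 113.24 ]
knob? 293 [545.445 212.231 112.512] [[525.797 192.242]
 [564.227 232.399]] 118.01598173380526
((562.4659423828125, 67.62178802490234), (148.33486938476562, 281.8871765136719), 7.185632705688477) [564.385  57.445  49.926]
outline 97 ((568.593505859375, 66.12156677246094), (119.30603790283203, 277.3773498535156), 7.185632705688477) [588.565 -11.09   45.441]
knob_mid 0.88 303 zq [ 15.937 111.456 113.245 114.716 118.009]
((544.144287109375, 222.44915771484375), (63.22325134277344, 46.50691223144531), 89.70685577392578) [545.662 213.053 108.909]
```

The views show the level at about top (414,250), its outline at (311,228) and the knob at (244,236), and the side view agrees. Next I'll fit the outline and read the bubble zero on the bench.

```bash
cat >> h.py <<'E'
def bubble(cam,mid,half=45):
    """bubble offset along level px + fitted window, from crop around pixel mid. Returns offset mm as fraction of window length 56"""
    im,d=snap(cam); u,v=np.array(mid).astype(int)
    S=4; y0,x0=v-half,u-half; c=im[y0:v+half,x0:u+half].astype(np.float32)
    r,g,b=c[...,0],c[...,1],c[...,2]
    red=(r>90)&(g<70)&(b<70)
    n,lab,st,_=cv2.connectedComponentsWithStats(((g>100)&(g>b*1.25)&(g>r*1.1)).astype(np.uint8))
    k=1+np.argmax(st[1:,4]); 
    pts=np.argwhere((g>100)&(g>r*1.05)&(g>b*1.05)|((g>130)&(r>110)))
    m=cv2.morphologyEx((lab>0).astype(np.uint8),cv2.MORPH_CLOSE,np.ones((9,9)))
    nn,l2,s2,_=cv2.connectedComponentsWithStats(m); m=(l2==1+np.argmax(s2[1:,4]))
    P=np.argwhere(m)[:,::-1].astype(float); w=P.mean(0); ax=np.linalg.svd(P-w,full_matrices=False)[2][0]
    md=cv2.dilate(m.astype(np.uint8),np.ones((3,3)))>0
    wt=np.where(md,np.clip(b-b[m].min()*1.0-25,0,None),0); wt[r<90]=0
    Q=np.argwhere(wt>0)[:,::-1].astype(float); ww=wt[wt>0]; bc=(Q*ww[:,None]).sum(0)/ww.sum()
    return w+[x0,y0],ax,bc+[x0,y0],(bc-w)@ax, m.sum(), c
E
python3 - <<'E'
from h import *
np.set_printoptions(precision=3,suppress=True)
im,d=snap('top')
g=im[205:250,262:352].max(2).astype(np.float32)
bl=cv2.medianBlur(g.astype(np.uint8),5)
bh=cv2.morphologyEx(g,cv2.MORPH_CLOSE,np.ones((5,5)))-g
n,lab,st,_=cv2.connectedComponentsWithStats((bh>35).astype(np.uint8),connectivity=8);k=1+np.argmax(st[1:,4]);print(st[k])
P=np.argwhere(lab==k)[:,::-1].astype(np.float32)+[262.5,205.5]
W=np.array([at_z('top',[p[1]/400,p[0]/640],50) for p in P])
print(cv2.minAreaRect(W[:,:2].astype(np.float32)))
for cam,mid in(('top',(415,250)),('side',(333,279))):
    r=bubble(cam,mid);print(cam,r[:5])
    c=r[5].astype(np.uint8)[20:70,20:70]
    cv2.imwrite(f'pics/b_{cam}.png',cv2.resize(c[:,:,::-1],None,fx=8,fy=8,interpolation=0))
a=cv2.imread('pics/b_top.png');b=cv2.imread('pics/b_side.png');cv2.imwrite('pics/b0.png',np.hstack([a,b]))
E
```

```text
[ 18  11  61  23 182]
((565.357177734375, 54.29759216308594), (41.27196502685547, 152.38568115234375), 7.047989845275879)
top (array([414.774, 249.438]), array([0.259, 0.966]), array([414.706, 249.466]), np.float64(0.009287266961746136), np.int64(146))
side (array([332.855, 278.029]), array([-0.792,  0.611]), array([332.84 , 277.531]), np.float64(-0.29176765586387376), np.int64(138))
```

View pics/b0.png

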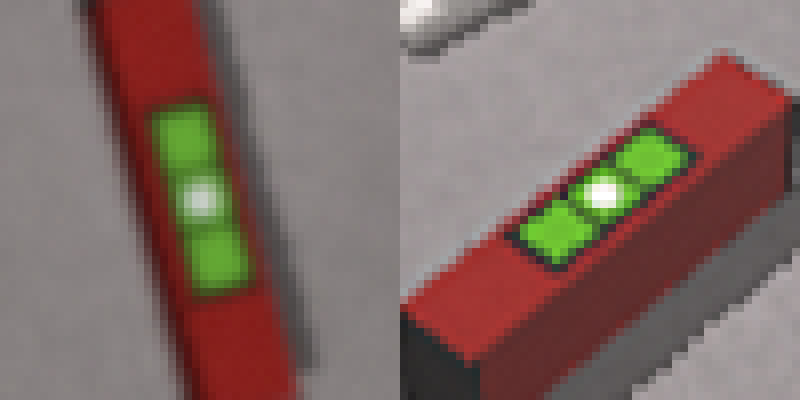

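Seen close up, the bubble sits between both lines on the bench, with top offset 0.01 px, so the reading works. Now I'll move over the level.

```bash
python3 -m pendant '[{"xyz":[-0.08,-0.1,0],"turn":0,"hand":1},{"xyz":[-0.16,-0.2,0],"turn":0,"hand":1},{"xyz":[-0.24,-0.3,0],"turn":0,"hand":1},{"xyz":[-0.32,-0.4,0],"turn":0,"hand":1},{"xyz":[-0.4,-0.5,0],"turn":0,"hand":1},{"xyz":[-0.48,-0.59,0],"turn":0,"hand":1},{"xyz":[-0.56,-0.68,0],"turn":0,"hand":1},{"xyz":[-0.64,-0.77,0],"turn":0,"hand":1},{"xyz":[-0.72,-0.85,0],"turn":0,"hand":1},{"xyz":[-0.8,-0.91,0],"turn":0,"hand":1},{"xyz":[-0.86,-0.96,0],"turn":0,"hand":1},{"xyz":[-0.9,-0.99,0],"turn":0,"hand":1}]' 60
cat >> h.py <<'E'
def go(x,y,z,yaw):
    """print shift/turn numbers to reach TCP pose (yaw deg: world angle of tool y, mod 180)"""
    s=manip.sense();R=np.array(s['tcp_rot']);d=R.T@(np.array([x,y,z])-s['tool_pos'])/300
    cur=np.degrees(np.arctan2(R[1,1],R[0,1]));t=(cur-yaw+90)%180-90
    print('t',round(s['t'],2),'pos',np.round(s['tool_pos'],1),'yaw',round(cur,1),'q',np.round(s['qpos'],2),'F',np.round(s['force'],1),'w',round(s['gripper_width'],1),'\n shift',np.round(d,4),'turn',round(t/180,4),'or',round((t-np.sign(t)*180)/180,4))
E
python3 -c "
from h import *
go(505.5,-211,120,103.7)"
```

```text
t: 2.25
tool_pos: [386.3, 175.9, 231.6]
tcp_rot: [[-0.9, 0.436, 0.001], [0.436, 0.9, -0.001], [-0.001, -0.0, -1.0]]
force: [0.7, -0.5, -0.4]
gripper_width: 85.3
grip_force: 0.0
t 2.25 pos [386.3 175.9 231.6] yaw 64.2 q [-0.39  0.19 -0.12  1.99  0.03  0.96  0.6 ] F [ 0.7 -0.5 -0.4] w 85.3 
 shift [-0.9191 -0.9878  0.3731] turn -0.2196 or 0.7804
```

```bash
python3 -m pendant '[{"xyz":[-0.08,-0.08,0],"turn":-0.02,"hand":1},{"xyz":[-0.16,-0.17,0],"turn":-0.04,"hand":1},{"xyz":[-0.24,-0.26,0],"turn":-0.06,"hand":1},{"xyz":[-0.32,-0.35,0],"turn":-0.08,"hand":1},{"xyz":[-0.4,-0.44,0],"turn":-0.1,"hand":1},{"xyz":[-0.48,-0.53,0],"turn":-0.12,"hand":1},{"xyz":[-0.56,-0.62,0.05],"turn":-0.14,"hand":1},{"xyz":[-0.64,-0.71,0.12],"turn":-0.16,"hand":1},{"xyz":[-0.72,-0.79,0.19],"turn":-0.18,"hand":1},{"xyz":[-0.8,-0.87,0.26],"turn":-0.2,"hand":1},{"xyz":[-0.87,-0.94,0.33],"turn":-0.21,"hand":1},{"xyz":[-0.918,-0.987,0.373],"turn":-0.22,"hand":1}]'
python3 -m pendant '[{"xyz":[0,0,0],"turn":0,"hand":1},{"xyz":[0,0,0],"turn":0,"hand":1},{"xyz":[0,0,0],"turn":0,"hand":1}]'>/dev/null
python3 - <<'E'
from h import *
snap('side','s1.png')
for cam in('top','side'):
    manip.get_image(cam)
    for r in manip.spot_point(cam,'level_mid')[:1]: print(cam,r['confidence'],at_z(cam,r['position'],20))
go(505.5,-211,8,103.7)
E
```

```text
t: 3.25
tool_pos: [505.2, -210.7, 117.3]
tcp_rot: [[-0.971, -0.24, -0.001], [-0.24, 0.971, -0.001], [0.001, -0.0, -1.0]]
force: [0.4, -0.6, -0.4]
gripper_width: 85.6
grip_force: 0.0
top 0.92 [ 506.04084977 -213.66495606   20.        ]
side 0.89 [ 503.81897468 -207.03547809   20.        ]
t 3.75 pos [ 505.8 -206.5  120.3] yaw 104.0 q [ 0.38  0.5  -0.06  1.86  0.04  0.78  2.12] F [ 0.2  0.1 -0. ] w 85.3 
 shift [ 0.0051 -0.0142  0.3742] turn 0.0018 or -0.9982
```

View pics/s1.png

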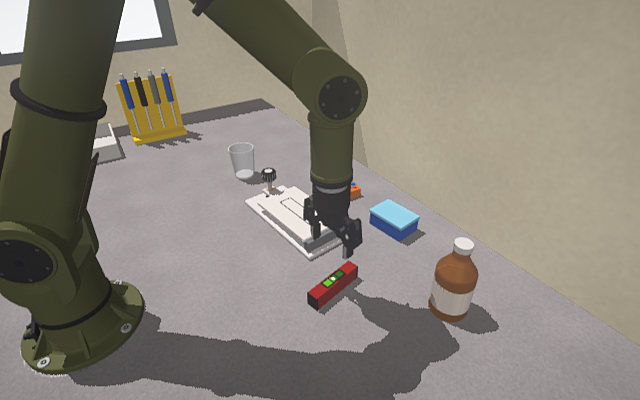

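The gripper hangs above the level (level at side (333,285)), clear of the others. I'll descend and re-check.

```bash
python3 -m pendant '[{"xyz":[0.005,-0.014,0.06],"turn":0,"hand":1},{"xyz":[0.005,-0.014,0.12],"turn":0,"hand":1},{"xyz":[0.005,-0.014,0.16],"turn":0,"hand":1},{"xyz":[0.005,-0.014,0.2],"turn":0,"hand":1},{"xyz":[0.005,-0.014,0.2],"turn":0,"hand":1},{"xyz":[0.005,-0.014,0.2],"turn":0,"hand":1}]'
python3 -c "
from h import *
go(505.5,-211,8,103.7)"
```

```text
t: 4.25
tool_pos: [504.9, -211.3, 59.5]
tcp_rot: [[-0.97, -0.242, -0.001], [-0.242, 0.97, 0.0], [0.001, 0.0, -1.0]]
force: [0.3, -0.8, 0.4]
gripper_width: 85.1
grip_force: 0.0
t 4.25 pos [ 504.9 -211.3   59.5] yaw 104.0 q [ 0.39  0.59 -0.05  1.92  0.05  0.64  2.12] F [ 0.3 -0.8  0.4] w 85.1 
 shift [-0.0024  0.0005  0.1717] turn 0.0016 or -0.9984
```

```bash
python3 -m pendant '[{"xyz":[-0.002,0,0.05],"turn":0,"hand":1},{"xyz":[-0.002,0,0.1],"turn":0,"hand":1},{"xyz":[-0.002,0,0.14],"turn":0,"hand":1},{"xyz":[-0.002,0,0.17],"turn":0,"hand":1},{"xyz":[-0.002,0,0.17],"turn":0,"hand":1},{"xyz":[-0.002,0,0.17],"turn":0,"hand":-1},{"xyz":[-0.002,0,0.17],"turn":0,"hand":-1},{"xyz":[-0.002,0,0.17],"turn":0,"hand":-1},{"xyz":[-0.002,0,0.17],"turn":0,"hand":-1},{"xyz":[-0.002,0,0.17],"turn":0,"hand":-1},{"xyz":[-0.002,0,0.17],"turn":0,"hand":-1},{"xyz":[-0.002,0,0.17],"turn":0,"hand":-1}]' 60
python3 -c "
from h import *
go(505.5,-211,8,103.7)"
```

```text
t: 5.25
tool_pos: [506.0, -212.0, 9.2]
tcp_rot: [[-0.971, -0.241, 0.001], [-0.241, 0.971, -0.001], [-0.001, -0.001, -1.0]]
force: [-1.0, -0.5, 5.5]
gripper_width: 29.4
grip_force: 60.2
t 5.25 pos [ 506.  -212.     9.2] yaw 103.9 q [ 0.38  0.66 -0.05  1.95  0.06  0.53  2.11] F [-1.  -0.5  5.5] w 29.4 
 shift [0.0008 0.0037 0.004 ] turn 0.0013 or -0.9987
```

```bash
python3 -m pendant '[{"xyz":[0,0,-0.04],"turn":0,"hand":-1},{"xyz":[0,0,-0.09],"turn":0,"hand":-1},{"xyz":[0,0,-0.15],"turn":0,"hand":-1},{"xyz":[0,0,-0.21],"turn":0,"hand":-1},{"xyz":[0,0,-0.27],"turn":0,"hand":-1},{"xyz":[0,0,-0.33],"turn":0,"hand":-1},{"xyz":[0,0,-0.38],"turn":0,"hand":-1},{"xyz":[0,0,-0.41],"turn":0,"hand":-1},{"xyz":[0,0,-0.42],"turn":0,"hand":-1},{"xyz":[0,0,-0.42],"turn":0,"hand":-1}]'
python3 -c "
from h import *
go(565.4,54.3,135,187.05)"
```

```text
t: 6.08
tool_pos: [505.7, -211.7, 134.7]
tcp_rot: [[-0.971, -0.241, 0.001], [-0.241, 0.971, -0.0], [-0.001, -0.0, -1.0]]
force: [-1.4, -0.1, -2.6]
gripper_width: 28.8
grip_force: 59.4
t 6.08 pos [ 505.7 -211.7  134.7] yaw 103.9 q [ 0.39  0.48 -0.06  1.84  0.04  0.82  2.13] F [-1.4 -0.1 -2.6] w 28.8 
 shift [-0.407   0.8127 -0.0012] turn -0.4617 or 0.5383
```

```bash
python3 -m pendant '[{"xyz":[-0.03,0.05,0],"turn":0.03,"hand":-1},{"xyz":[-0.06,0.12,0],"turn":0.06,"hand":-1},{"xyz":[-0.1,0.2,0],"turn":0.1,"hand":-1},{"xyz":[-0.14,0.28,0],"turn":0.13,"hand":-1},{"xyz":[-0.18,0.36,0],"turn":0.17,"hand":-1},{"xyz":[-0.22,0.44,0],"turn":0.2,"hand":-1},{"xyz":[-0.26,0.52,0],"turn":0.24,"hand":-1},{"xyz":[-0.3,0.6,0],"turn":0.27,"hand":-1},{"xyz":[-0.34,0.68,0],"turn":0.31,"hand":-1},{"xyz":[-0.37,0.74,0],"turn":0.34,"hand":-1},{"xyz":[-0.39,0.79,0],"turn":0.37,"hand":-1},{"xyz":[-0.407,0.813,0],"turn":0.4,"hand":-1}]' >/dev/null
python3 -m pendant '[{"xyz":[0,0,0],"turn":0.03,"hand":-1},{"xyz":[0,0,0],"turn":0.06,"hand":-1},{"xyz":[0,0,0],"turn":0.09,"hand":-1},{"xyz":[0,0,0],"turn":0.12,"hand":-1},{"xyz":[0,0,0],"turn":0.138,"hand":-1},{"xyz":[0,0,0],"turn":0.138,"hand":-1},{"xyz":[0,0,0],"turn":0.138,"hand":-1},{"xyz":[0,0,0],"turn":0.138,"hand":-1}]'
python3 - <<'E'
from h import *
im,d=snap('side','s2.png')
for cam in('top','side'):
    im,d=snap(cam)
    for m in manip.silhouettes(cam,'level')[:1]:
        M=m['pixels']; P=cloud(cam,d,M);print(cam,M.sum(),np.median(P,0),np.percentile(P,[2,98],axis=0).round(0))
    for r in manip.spot_point(cam,'mark')[:1]: print(cam,r['confidence'],at_z(cam,r['position'],50))
go(565.4,54.3,62,187.05)
E
```

```text
t: 7.75
tool_pos: [564.9, 54.4, 133.7]
tcp_rot: [[-0.126, 0.992, -0.001], [0.992, 0.126, -0.0], [-0.0, -0.001, -1.0]]
force: [-0.5, -0.3, -3.5]
gripper_width: 29.3
grip_force: 59.6
side 500 [561.12744138   9.18221809 153.75598372] [[543. -21. 126.]
 [588. 115. 167.]]
side 0.92 [572.63325969  64.77906017  50.        ]
t 8.1 pos [565.3  54.3 134.4] yaw 7.1 q [-0.41  0.55  0.42  1.79 -0.28  0.86  0.27] F [-0.8 -0.1 -2.1] w 29.3 
 shift [-1.000e-04  2.000e-04  2.415e-01] turn 0.0003 or -0.9997
```

View pics/s2.png

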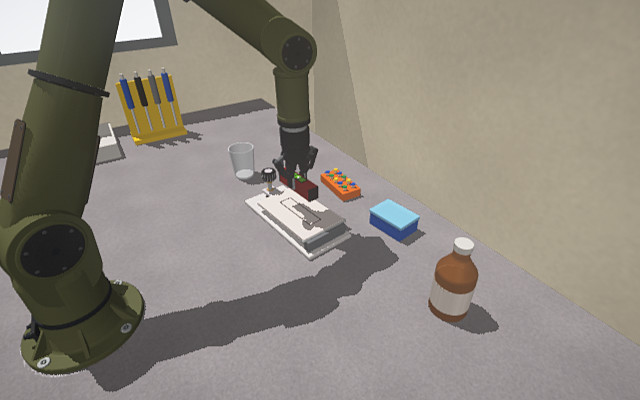

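The level is held horizontally above the outline (side (300,185)), aligned with the plate. I'll lower it.

```bash
python3 -m pendant '[{"xyz":[0,0,0.05],"turn":0,"hand":-1},{"xyz":[0,0,0.1],"turn":0,"hand":-1},{"xyz":[0,0,0.15],"turn":0,"hand":-1},{"xyz":[0,0,0.2],"turn":0,"hand":-1},{"xyz":[0,0,0.22],"turn":0,"hand":-1},{"xyz":[0,0,0.235],"turn":0,"hand":-1},{"xyz":[0,0,0.235],"turn":0,"hand":-1},{"xyz":[0,0,0.235],"turn":0,"hand":-1}]'
python3 - <<'E'
from h import *
im,d=snap('side')
cv2.imwrite('pics/s3.png',cv2.resize(im[140:270,230:370,::-1],None,fx=5,fy=4.5,interpolation=cv2.INTER_CUBIC))
E
```

```text
t: 8.77
tool_pos: [565.7, 54.4, 64.4]
tcp_rot: [[-0.124, 0.992, 0.001], [0.992, 0.124, 0.0], [-0.0, 0.001, -1.0]]
force: [0.4, -0.5, -2.1]
gripper_width: 29.3
grip_force: 59.6
```

View pics/s3.png

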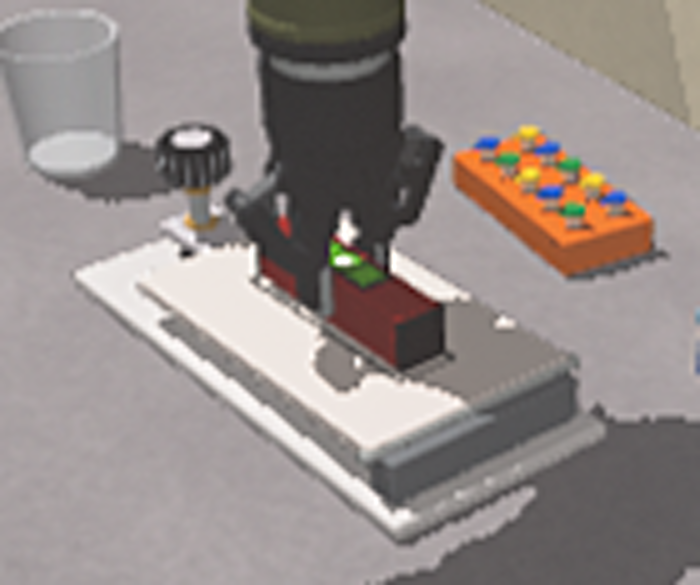

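The level lies over the outline, whose rim shows around it in the crop at (400,365) and (255,285). I'll lower it to contact.

```bash
python3 -m pendant '[{"xyz":[0,0,0.005],"turn":0,"hand":-1},{"xyz":[0,0,0.01],"turn":0,"hand":-1},{"xyz":[0,0,0.01],"turn":0,"hand":-1},{"xyz":[0,0,0.01],"turn":0,"hand":-1}]'
python3 -m pendant '[{"xyz":[0,0,0.003],"turn":0,"hand":-1},{"xyz":[0,0,0.005],"turn":0,"hand":-1},{"xyz":[0,0,0.005],"turn":0,"hand":-1}]'
```

```text
t: 9.15
tool_pos: [565.3, 54.5, 61.0]
tcp_rot: [[-0.124, 0.992, 0.0], [0.992, 0.124, 0.0], [0.0, 0.0, -1.0]]
force: [-0.4, -0.2, -2.0]
gripper_width: 29.5
grip_force: 59.6
t: 9.4
tool_pos: [565.5, 54.6, 60.0]
tcp_rot: [[-0.124, 0.992, 0.001], [0.992, 0.124, 0.0], [0.0, 0.001, -1.0]]
force: [-0.6, 1.0, 5.6]
gripper_width: 29.1
grip_force: 60.8
```

```bash
python3 -m pendant '[{"xyz":[0,0,0],"turn":0,"hand":0.3},{"xyz":[0,0,0],"turn":0,"hand":0.3},{"xyz":[0,0,0],"turn":0,"hand":0.3},{"xyz":[0,0,0],"turn":0,"hand":0.3},{"xyz":[0,0,0],"turn":0,"hand":0.3},{"xyz":[0,0,-0.05],"turn":0,"hand":0.3},{"xyz":[0,0,-0.12],"turn":0,"hand":0.3},{"xyz":[0,0,-0.2],"turn":0,"hand":0.3},{"xyz":[0,0,-0.28],"turn":0,"hand":0.3},{"xyz":[0,0,-0.35],"turn":0,"hand":0.3},{"xyz":[0,0,-0.35],"turn":0,"hand":0.3},{"xyz":[0,0,-0.35],"turn":0,"hand":0.3}]'
python3 -c "
from h import *
go(545.5,212.5,165,7);go(545.5,212.5,165,100)"
```

```text
t: 10.4
tool_pos: [566.0, 54.5, 165.5]
tcp_rot: [[-0.124, 0.992, 0.003], [0.992, 0.124, 0.001], [0.0, 0.003, -1.0]]
force: [0.1, 0.3, -0.6]
gripper_width: 55.5
grip_force: 0.0
t 10.4 pos [566.   54.5 165.5] yaw 7.1 q [-0.42  0.51  0.44  1.76 -0.26  0.93  0.25] F [ 0.1  0.3 -0.6] w 55.5 
 shift [ 0.5312 -0.0026  0.0017] turn 0.0006 or -0.9994
t 10.4 pos [566.   54.5 165.5] yaw 7.1 q [-0.42  0.51  0.44  1.76 -0.26  0.93  0.25] F [ 0.1  0.3 -0.6] w 55.5 
 shift [ 0.5312 -0.0026  0.0017] turn 0.4839 or -0.5161
```

```bash
python3 -m pendant '[{"xyz":[0.05,0,0],"turn":0,"hand":1},{"xyz":[0.12,0,0],"turn":0,"hand":1},{"xyz":[0.2,0,0],"turn":0,"hand":1},{"xyz":[0.28,0,0],"turn":0,"hand":1},{"xyz":[0.36,0,0],"turn":0,"hand":1},{"xyz":[0.43,0,0],"turn":0,"hand":1},{"xyz":[0.49,0,0],"turn":0,"hand":1},{"xyz":[0.52,-0.002,0],"turn":0,"hand":1},{"xyz":[0.531,-0.002,0],"turn":0,"hand":1},{"xyz":[0.531,-0.002,0],"turn":0,"hand":1},{"xyz":[0.531,-0.002,0],"turn":0,"hand":1},{"xyz":[0.531,-0.002,0],"turn":0,"hand":1}]' 60
python3 - <<'E'
from h import *
np.set_printoptions(precision=3,suppress=True)
go(545.5,212.5,80,7)
out=[]
for cam in('top','side'):
    mid=proj(cam,[565,54,90])
    im,d=snap(cam);u,v=mid.astype(int)
    f=5 if cam=='top' else 5
    out.append(cv2.resize(im[v-50:v+50,u-40:u+40,::-1],None,fx=f,fy=f,interpolation=0))
    try: print(cam,mid,bubble(cam,mid)[:5])
    except Exception as e: print(e)
cv2.imwrite('pics/b1.png',np.hstack(out))
E
```

```text
t: 11.4
tool_pos: [545.3, 210.7, 164.3]
tcp_rot: [[-0.121, 0.993, 0.0], [0.993, 0.121, -0.001], [-0.001, -0.0, -1.0]]
force: [-1.1, -0.8, 0.6]
gripper_width: 85.2
grip_force: 0.0
t 11.4 pos [545.3 210.7 164.3] yaw 7.0 q [-0.69  0.54  0.44  1.71 -0.27  0.95 -0.02] F [-1.1 -0.8  0.6] w 85.2 
 shift [0.006 0.001 0.281] turn -0.0001 or 0.9999
top [310.429 227.62 ] (array([309.098, 227.79 ]), array([-0.99 ,  0.139]), array([312.112, 227.511]), np.float64(-3.023821425910906), np.int64(143))
side [298.052 199.114] (array([297.593, 198.796]), array([0.85 , 0.526]), array([300.104, 200.116]), np.float64(2.8298253475726267), np.int64(54))
```

View pics/b1.png

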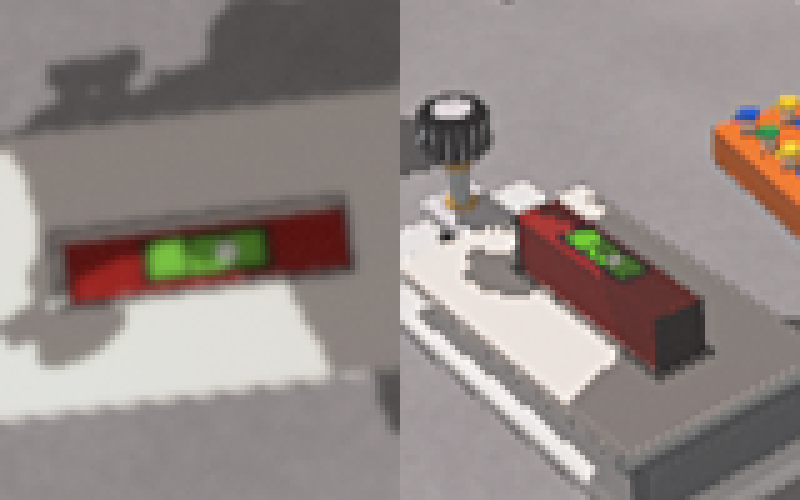

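```bash
python3 - <<'E'
from h import *
np.set_printoptions(precision=2,suppress=True)
im,d=snap('top')
m=manip.silhouettes('top','level')[0];print(m['confidence'],m['pixels'].sum())
uv=np.argwhere(m['pixels'])+.5
W=np.array([at_z('top',[p[0]/400,p[1]/640],90) for p in uv])[:,:2].astype(np.float32)
print('sil',cv2.minAreaRect(W),W.mean(0))
hsv=im.astype(int);red=(hsv[...,0]>55)&(hsv[...,1]<45)&(hsv[...,2]<45)&(hsv[...,0]>2*hsv[...,1])
red[:190]=0;red[265:]=0;red[:,:260]=0;red[:,:360][:, :0]=0;red[:,360:]=0
red=cv2.morphologyEx(red.astype(np.uint8),cv2.MORPH_CLOSE,np.ones((11,11)))
uv=np.argwhere(red)+.5
W=np.array([at_z('top',[p[0]/400,p[1]/640],90) for p in uv])[:,:2].astype(np.float32)
print('red',len(W),cv2.minAreaRect(W),W.mean(0))
c=cv2.resize(im[205:250,270:350,::-1],None,fx=10,fy=10,interpolation=cv2.INTER_CUBIC)
for dx,dy,z,col in((75,19,50,(255,0,0)),(70,15,90,(0,255,255))):
    a=np.radians(7.05);X=np.array([np.cos(a),np.sin(a)]);Y=np.array([-np.sin(a),np.cos(a)])
    q=[proj('top',[*(np.array([565.36,54.3])+sx*dy*X+sy*dx*Y),z]) for sx,sy in((1,1),(1,-1),(-1,-1),(-1,1))]
    cv2.polylines(c,[((np.array(q)-[270,205])*10).astype(int)],True,col,1)
cv2.imwrite('pics/ov.png',c)
E
```

```text
0.86 750
sil ((564.118408203125, 51.868560791015625), (33.30914306640625, 142.44557189941406), 6.914927005767822) [563.89  51.9 ]
red 309 ((564.0408935546875, 51.45088195800781), (25.342182159423828, 135.4613494873047), 7.033489227294922) [564.51  50.24]
```

View pics/ov.png

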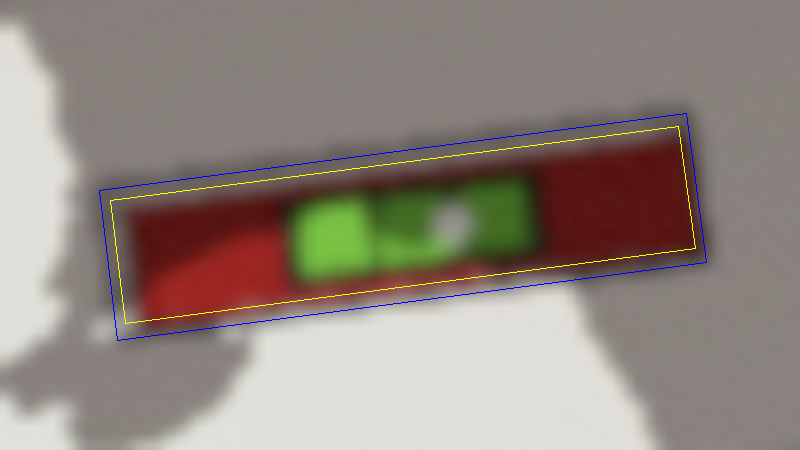

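The level lies inside the outline to within about 2.5 mm, and the bubble is about 9 mm off, away from the knob. I'll grip the knob and turn about 1.45 rad clockwise.

```bash
python3 -m pendant '[{"xyz":[0.004,0.001,0.05],"turn":0,"hand":1},{"xyz":[0.004,0.001,0.11],"turn":0,"hand":1},{"xyz":[0.004,0.001,0.17],"turn":0,"hand":1},{"xyz":[0.004,0.001,0.22],"turn":0,"hand":1},{"xyz":[0.004,0.001,0.26],"turn":0,"hand":1},{"xyz":[0.004,0.001,0.275],"turn":0,"hand":1},{"xyz":[0.004,0.001,0.275],"turn":0,"hand":1},{"xyz":[0.004,0.001,0.275],"turn":0,"hand":-1},{"xyz":[0.004,0.001,0.275],"turn":0,"hand":-1},{"xyz":[0.004,0.001,0.275],"turn":0,"hand":-1},{"xyz":[0.004,0.001,0.275],"turn":0,"hand":-1},{"xyz":[0.004,0.001,0.275],"turn":0,"hand":-1}]' 30
python3 -m pendant '[{"xyz":[0,0,0],"turn":0,"hand":-1},{"xyz":[0,0,0],"turn":0,"hand":-1}]'
```

```text
t: 12.7
tool_pos: [547.9, 214.1, 83.6]
tcp_rot: [[-0.123, 0.992, 0.006], [0.992, 0.123, 0.002], [0.001, 0.006, -1.0]]
force: [6.3, 0.4, 4.7]
gripper_width: 42.9
grip_force: 32.1
t: 12.87
tool_pos: [547.9, 214.1, 83.6]
tcp_rot: [[-0.123, 0.992, 0.006], [0.992, 0.123, 0.002], [0.001, 0.006, -1.0]]
force: [5.0, 0.7, 4.8]
gripper_width: 43.0
grip_force: 32.1
```

```bash
python3 -m pendant '[{"xyz":[0,0.008,0],"turn":0,"hand":-1},{"xyz":[0,0.008,0],"turn":0.03,"hand":-1},{"xyz":[0,0.008,0],"turn":0.07,"hand":-1},{"xyz":[0,0.008,0],"turn":0.11,"hand":-1},{"xyz":[0,0.008,0],"turn":0.15,"hand":-1},{"xyz":[0,0.008,0],"turn":0.19,"hand":-1},{"xyz":[0,0.008,0],"turn":0.23,"hand":-1},{"xyz":[0,0.008,0],"turn":0.26,"hand":-1},{"xyz":[0,0.008,0],"turn":0.29,"hand":-1},{"xyz":[0,0.008,0],"turn":0.32,"hand":-1},{"xyz":[0,0.008,0],"turn":0.35,"hand":-1},{"xyz":[0,0.008,0],"turn":0.38,"hand":-1}]' 50
python3 -m pendant '[{"xyz":[0,0,0],"turn":0.03,"hand":-1},{"xyz":[0,0,0],"turn":0.06,"hand":-1},{"xyz":[0,0,0],"turn":0.08,"hand":-1},{"xyz":[0,0,0],"turn":0.08,"hand":-1},{"xyz":[0,0,0],"turn":0.08,"hand":-1},{"xyz":[0,0,0],"turn":0.08,"hand":-1},{"xyz":[0,0,0],"turn":0.08,"hand":-1},{"xyz":[0,0,0],"turn":0.08,"hand":-1},{"xyz":[0,0,0],"turn":0.08,"hand":-1},{"xyz":[0,0,0],"turn":0.08,"hand":-1},{"xyz":[0,0,0],"turn":0.08,"hand":-1},{"xyz":[0,0,0],"turn":0.08,"hand":-1}]'
python3 -m pendant '[{"xyz":[0,0,0],"turn":0,"hand":-1},{"xyz":[0,0,0],"turn":0,"hand":-1},{"xyz":[0,0,0],"turn":0,"hand":-1},{"xyz":[0,0,0],"turn":0,"hand":-1},{"xyz":[0,0,0],"turn":0,"hand":-1},{"xyz":[0,0,0],"turn":0,"hand":-1},{"xyz":[0,0,0],"turn":0,"hand":-1},{"xyz":[0,0,0],"turn":0,"hand":-1},{"xyz":[0,0,0],"turn":0,"hand":-1},{"xyz":[0,0,0],"turn":0,"hand":-1}]'>/dev/null
python3 - <<'E'
from h import *
np.set_printoptions(precision=3,suppress=True)
go(548,214,83,7)
out=[]
for cam in('top','side'):
    mid=proj(cam,[565,54,90])
    im,d=snap(cam);u,v=mid.astype(int)
    out.append(cv2.resize(im[v-30:v+30,u-20:u+20,::-1],None,fx=10,fy=10,interpolation=cv2.INTER_CUBIC))
    try: print(cam,mid,bubble(cam,mid)[:5])
    except Exception as e: print(e)
cv2.imwrite('pics/b2.png',np.hstack(out))
E
```

```text
t: 13.87
tool_pos: [547.9, 214.1, 83.7]
tcp_rot: [[0.879, 0.477, 0.001], [0.477, -0.879, 0.001], [0.002, -0.001, -1.0]]
force: [-2.0, -0.3, 11.4]
gripper_width: 42.7
grip_force: 50.0
t: 14.87
tool_pos: [547.9, 214.1, 83.6]
tcp_rot: [[0.969, 0.247, 0.001], [0.247, -0.969, 0.002], [0.002, -0.001, -1.0]]
force: [-3.1, 0.2, 13.2]
gripper_width: 42.9
grip_force: 50.2
t 15.7 pos [548.  214.1  83.6] yaw -75.7 q [-0.88  0.74  0.81  1.8  -0.67  0.9  -1.09] F [-2.6 -0.  12.7] w 42.9 
 shift [0.    0.    0.002] turn -0.4594 or 0.5406
top [310.429 227.62 ] (array([311.506, 227.207]), array([-0.99 ,  0.138]), array([311.487, 227.249]), np.float64(0.02444294214947813), np.int64(87))
side [298.052 199.114] (array([298.824, 198.853]), array([0.843, 0.539]), array([298.604, 198.786]), np.float64(-0.22085070123319064), np.int64(34))
```

View pics/b2.png

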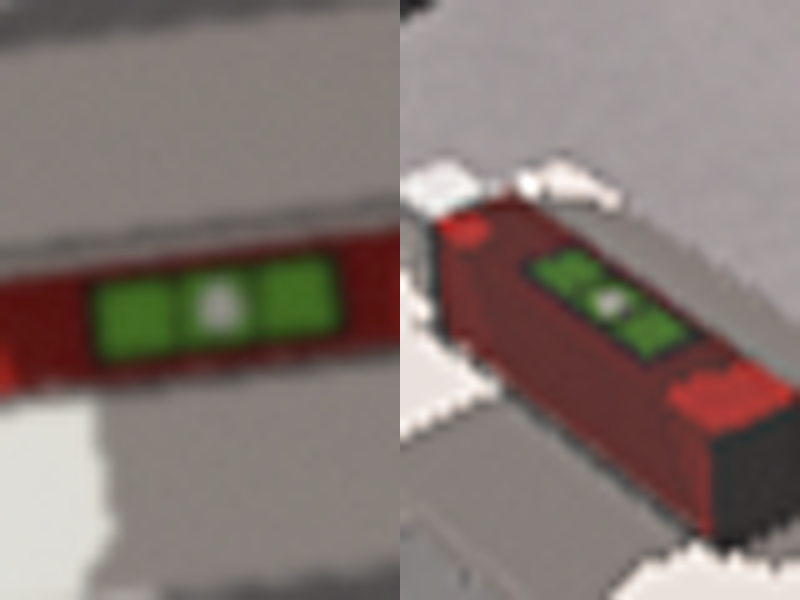

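The bubble now sits midway between the lines (crop 220 against window centre 217). I'll release the knob and rise.

```bash
python3 -m pendant '[{"xyz":[0,0,0],"turn":0,"hand":0.4},{"xyz":[0,0,0],"turn":0,"hand":0.4},{"xyz":[0,0,0],"turn":0,"hand":0.4},{"xyz":[0,0,0],"turn":0,"hand":0.4},{"xyz":[0,0,0],"turn":0,"hand":0.4},{"xyz":[0,0,-0.05],"turn":0,"hand":0.4},{"xyz":[0,0,-0.12],"turn":0,"hand":0.4},{"xyz":[0,0,-0.19],"turn":0,"hand":0.4},{"xyz":[0,0,-0.25],"turn":0,"hand":0.4},{"xyz":[0,0,-0.28],"turn":0,"hand":0.4},{"xyz":[0,0,-0.28],"turn":0,"hand":0.4},{"xyz":[0,0,-0.28],"turn":0,"hand":0.4}]'
python3 -m pendant '[{"xyz":[0,0,0],"turn":0,"hand":-1},{"xyz":[0,0,0],"turn":0,"hand":-1},{"xyz":[0,0,0],"turn":0,"hand":-1},{"xyz":[0,0,0],"turn":0,"hand":-1},{"xyz":[0,0,0],"turn":0,"hand":-1},{"xyz":[0,0,0],"turn":0,"hand":-1},{"xyz":[0,0,0],"turn":0,"hand":-1},{"xyz":[0,0,0],"turn":0,"hand":-1}]' 20
python3 - <<'E'
from h import *
np.set_printoptions(precision=3,suppress=True)
for cam in('top','side'):
    mid=proj(cam,[565,54,90])
    try: print(cam,mid,bubble(cam,mid)[:5])
    except Exception as e: print(e)
go(565.5,54,130,-82.9)
E
```

```text
t: 16.9
tool_pos: [547.4, 214.1, 165.5]
tcp_rot: [[0.969, 0.247, -0.0], [0.247, -0.969, 0.0], [-0.0, -0.0, -1.0]]
force: [-0.4, 0.0, -0.4]
gripper_width: 60.0
grip_force: 0.0
t: 17.57
tool_pos: [547.5, 214.0, 165.9]
tcp_rot: [[0.969, 0.247, -0.0], [0.247, -0.969, 0.0], [-0.0, -0.0, -1.0]]
force: [0.4, 0.3, 0.0]
gripper_width: 0.2
grip_force: 0.0
top [310.429 227.62 ] (array([309.205, 227.325]), array([-0.992,  0.124]), array([310.097, 227.438]), np.float64(-0.8706093409767934), np.int64(117))
side [298.052 199.114] (array([298.025, 198.2  ]), array([0.83 , 0.558]), array([298.505, 198.459]), np.float64(0.5434277989810905), np.int64(40))
t 17.67 pos [547.6 213.9 165.9] yaw -75.7 q [-0.93  0.65  0.89  1.7  -0.57  1.06 -1.18] F [ 0.  -0.7  1.3] w 0.3 
 shift [-0.074  0.531  0.12 ] turn 0.04 or -0.96
```

```bash
cat >> h.py <<'E'
def prof(cam):
    im,_=snap(cam); a=np.radians(7.05);Y=np.array([-np.sin(a),np.cos(a),0]);X=np.array([np.cos(a),np.sin(a),0])
    c0=np.array([564.1,51.9,90.]); im=im.astype(np.float32)
    s=np.arange(-45,45.1,1); acc=0
    for w in(-4,-2,0,2,4):
        uv=np.array([proj(cam,c0+t*Y+w*X) for t in s]).astype(np.float32)-.5
        acc=acc+cv2.remap(im,uv[None,:,0],uv[None,:,1],cv2.INTER_LINEAR)[0]
    r,g,b=acc.T; gr=g/(r+1); ex=b/g
    inw=gr>0.9; lo,hi=s[inw].min(),s[inw].max()
    k=(s>lo+3)&(s<hi-3); base=np.median(ex[k]);w=np.where(k,np.clip(ex-base-.15,0,None),0)
    return lo,hi,(w*s).sum()/w.sum()-(lo+hi)/2,s,ex,gr,im
E
python3 - <<'E'
from h import *
np.set_printoptions(precision=2,suppress=True,linewidth=200)
out=[]
for cam in('top','side'):
    r=prof(cam);print(cam,r[:3]);print(r[4][::3]);print(r[5][::3])
    u,v=proj(cam,[565,54,90]).astype(int);out.append(cv2.resize(r[6][v-30:v+30,u-20:u+20,::-1],None,fx=10,fy=10,interpolation=cv2.INTER_CUBIC))
cv2.imwrite('pics/b3.png',np.hstack(out))
E
```

```text
top (np.float64(-31.0), np.float64(29.0), np.float64(-0.9699150525761018))
[0.83 0.89 0.89 0.91 0.7  0.41 0.33 0.32 0.32 0.32 0.32 0.36 0.5  0.73 0.88 0.86 0.66 0.42 0.35 0.32 0.32 0.33 0.34 0.34 0.38 0.57 0.86 0.89 0.88 0.9  0.88]
[0.22 0.23 0.22 0.24 0.44 1.27 1.61 1.63 1.63 1.63 1.62 1.57 1.38 1.16 1.04 1.06 1.23 1.5  1.58 1.63 1.64 1.62 1.6  1.59 1.49 0.74 0.29 0.25 0.24 0.24 0.24]
side (np.float64(-30.0), np.float64(30.0), np.float64(-2.9919362347864302))
[0.98 0.98 0.97 1.   1.03 0.81 0.56 0.47 0.46 0.46 0.47 0.52 0.68 0.78 0.8  0.78 0.69 0.6  0.56 0.55 0.47 0.37 0.31 0.31 0.37 0.55 0.89 1.01 0.98 0.95 0.95]
[0.52 0.52 0.52 0.54 0.65 1.   1.37 1.47 1.48 1.48 1.46 1.38 1.21 1.1  1.09 1.1  1.19 1.29 1.33 1.36 1.48 1.62 1.72 1.8  1.61 0.96 0.48 0.35 0.34 0.35 0.35][ WARN:0@1.167] global loadsave.cpp:1063 imwrite_ Unsupported depth image for selected encoder is fallbacked to CV_8U.
```

View pics/b3.png

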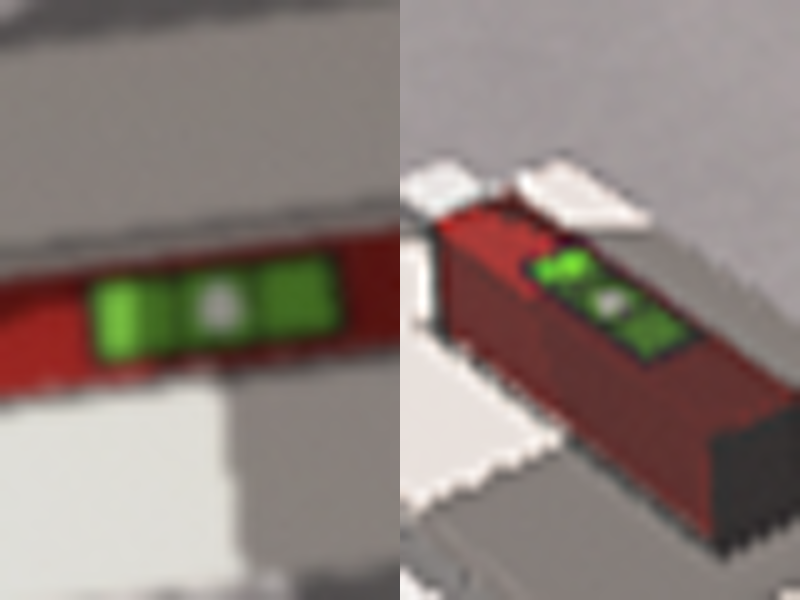

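The bubble hasn't moved since release; it's still centred at crop (220,305). Next I'll press with closed fingers on the middle of the level.

```bash
python3 -m pendant '[{"xyz":[-0.01,0.05,0],"turn":0,"hand":-1},{"xyz":[-0.02,0.12,0],"turn":0,"hand":-1},{"xyz":[-0.03,0.2,0],"turn":0.01,"hand":-1},{"xyz":[-0.04,0.28,0],"turn":0.02,"hand":-1},{"xyz":[-0.05,0.36,0],"turn":0.03,"hand":-1},{"xyz":[-0.06,0.44,0.02],"turn":0.04,"hand":-1},{"xyz":[-0.07,0.5,0.06],"turn":0.04,"hand":-1},{"xyz":[-0.074,0.531,0.1],"turn":0.04,"hand":-1},{"xyz":[-0.074,0.531,0.15],"turn":0.04,"hand":-1},{"xyz":[-0.074,0.531,0.18],"turn":0.04,"hand":-1},{"xyz":[-0.074,0.531,0.2],"turn":0.04,"hand":-1},{"xyz":[-0.074,0.531,0.2],"turn":0.04,"hand":-1}]'
python3 -m pendant '[{"xyz":[0,0,0.01],"turn":0,"hand":-1},{"xyz":[0,0,0.02],"turn":0,"hand":-1},{"xyz":[0,0,0.03],"turn":0,"hand":-1},{"xyz":[0,0,0.03],"turn":0,"hand":-1},{"xyz":[0,0,0.03],"turn":0,"hand":-1}]'
```

```text
t: 18.77
tool_pos: [564.8, 54.8, 104.7]
tcp_rot: [[0.992, 0.124, -0.002], [0.124, -0.992, 0.0], [-0.002, -0.0, -1.0]]
force: [-0.4, 1.3, -0.1]
gripper_width: 0.5
grip_force: 0.0
t: 19.18
tool_pos: [565.4, 54.3, 96.9]
tcp_rot: [[0.992, 0.124, -0.0], [0.124, -0.992, 0.0], [-0.0, -0.0, -1.0]]
force: [0.7, -0.2, 0.2]
gripper_width: 0.5
grip_force: 0.0
```

```bash
python3 -m pendant '[{"xyz":[0,0,0.003],"turn":0,"hand":-1},{"xyz":[0,0,0.006],"turn":0,"hand":-1},{"xyz":[0,0,0.01],"turn":0,"hand":-1},{"xyz":[0,0,0.01],"turn":0,"hand":-1},{"xyz":[0,0,0.01],"turn":0,"hand":-1}]' | grep -E "pos|force"
python3 -m pendant '[{"xyz":[0,0,0.002],"turn":0,"hand":-1},{"xyz":[0,0,0.005],"turn":0,"hand":-1},{"xyz":[0,0,0.005],"turn":0,"hand":-1},{"xyz":[0,0,0.005],"turn":0,"hand":-1}]'| grep -E "pos|force"
```

```text
tool_pos: [565.3, 54.1, 93.8]
force: [1.0, 0.2, -0.2]
grip_force: 0.0
tool_pos: [565.4, 54.1, 92.3]
force: [-0.7, 0.7, -0.2]
grip_force: 0.0
```

```bash
python3 -m pendant '[{"xyz":[0,0,0.001],"turn":0,"hand":-1},{"xyz":[0,0,0.003],"turn":0,"hand":-1},{"xyz":[0,0,0.003],"turn":0,"hand":-1},{"xyz":[0,0,0.003],"turn":0,"hand":-1}]'| grep -E "pos|force"
python3 -m pendant '[{"xyz":[0,0,0.001],"turn":0,"hand":-1},{"xyz":[0,0,0.002],"turn":0,"hand":-1},{"xyz":[0,0,0.002],"turn":0,"hand":-1}]'| grep -E "pos|force"
```

```text
tool_pos: [565.5, 54.1, 91.9]
force: [-2.0, 0.0, 6.1]
grip_force: 2.8
tool_pos: [565.5, 54.0, 91.9]
force: [-3.5, 0.3, 10.6]
grip_force: 5.6
```

```bash
python3 -m pendant '[{"xyz":[-0.002,0,0],"turn":0,"hand":-1},{"xyz":[-0.004,0,0],"turn":0,"hand":-1},{"xyz":[-0.004,0,0],"turn":0,"hand":-1},{"xyz":[-0.004,0,0],"turn":0,"hand":-1},{"xyz":[-0.004,0,0],"turn":0,"hand":-1},{"xyz":[-0.004,0,0],"turn":0,"hand":-1}]'| grep -E "pos|force"
python3 - <<'E'
from h import *
for i in range(5):
    manip.get_image('top') if i<4 else manip.get_image('side'); print(manip.sense()['force'])
for m in manip.silhouettes('side','level')[:1]:
    print(m['confidence'],m['pixels'].sum(),np.array(m['position'])*[400,640])
r=prof('side');print(r[:3],r[4][::3].round(2))
E
```

```text
tool_pos: [565.4, 54.1, 91.9]
force: [0.2, 1.1, 7.7]
grip_force: 3.9
[1.48716048 1.47259125 7.69066327]
[0.31641035 1.18825469 7.33385499]
[0.51418681 1.60891168 7.54157515]
[0.16512877 0.55977908 8.16067025]
[0.05816137 0.84847608 7.08111652]
0.87 608 [202.32 301.12]
(np.float64(-30.0), np.float64(30.0), np.float64(6.43922642090187)) [0.96 0.96 0.97 1.01 1.01 0.81 0.56 0.46 0.45 0.44 0.45 0.53 0.65 0.78
 0.87 0.98 1.01 1.   1.   1.   0.9  0.69 0.51 0.42 0.43 0.56 0.88 1.
 0.96 0.94 0.94]
```

```bash
python3 -m pendant '[{"xyz":[0,0,0.001],"turn":0,"hand":-1},{"xyz":[0,0,0.001],"turn":0,"hand":-1},{"xyz":[0,0,0.001],"turn":0,"hand":-1},{"xyz":[0,0,0.001],"turn":0,"hand":-1},{"xyz":[0,0,0.001],"turn":0,"hand":-1},{"xyz":[0,0,0.001],"turn":0,"hand":-1},{"xyz":[0,0,0.001],"turn":0,"hand":-1},{"xyz":[0,0,0.001],"turn":0,"hand":-1},{"xyz":[0,0,0.001],"turn":0,"hand":-1},{"xyz":[0,0,0.001],"turn":0,"hand":-1},{"xyz":[0,0,0.001],"turn":0,"hand":-1},{"xyz":[0,0,0.001],"turn":0,"hand":-1}]'| grep -E "t:|pos|force"
```

```text
t: 22.37
tool_pos: [565.4, 54.1, 91.9]
tcp_rot: [[0.992, 0.124, 0.003], [0.124, -0.992, 0.001], [0.003, -0.0, -1.0]]
force: [-0.5, 1.7, 11.2]
grip_force: 5.3
```

```bash
python3 - <<'E'
from h import *
F=[]
for i in range(6): manip.get_image('side');F.append(manip.sense()['force'])
print(np.mean(F,0)); print(manip.close_job())
E
```

```text
[-0.65864531  0.90339182 10.72386529]
the job is handed in; nothing more can be done
None
```

The job is handed in. The level lies inside the black outline, and the bubble was centred between the lines after I let go of the knob. The arm is pressing straight down on the level with about 10.7 N; it blocked a clear view of the bubble while pressing, so that last reading is from just before.

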